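# Feed the food-waste caddy and close it softly

## Task

An overripe mandarin waits on the ramp of the green food-waste caddy, held back by its closed lid. Press the orange lever all the way down so that the lid swings fully open, keep it open until the mandarin has rolled in, then ease the lever up so that the lid closes completely without slamming, and move clear. Work only through the lever with the fingertips: do not touch the lid or the mandarin, grasp nothing and leave everything else where it stands.

Things in the scene. Friction and masses are not known exactly. Their poses are not given: they have to be found in the camera images.
- caddy: Green food-waste caddy fixed to the worktop: open bin 170 x 170 mm, 150 mm high, walls 4 mm, floor 6 mm. Origin: centre of its underside; x points from the lever side to the lid's hinge side, y to the ramp side, z up. Its heading varies by up to 23 degrees. A steel link beam runs along its -y side at y = -99 mm.
- ramp_mouth (a point): Lower end of the grey ramp, at the caddy's +y wall (x = -30, y = 83, z = 83 mm in the caddy's frame). The ramp is 72 mm wide with rails and an end stop and rises away from the bin to y = 200 mm, about 111 mm high.
- lever (a joint): Angle of the orange press lever in rad: 0 up at rest, 0.35 at its lower stop. It turns about a level axis along the caddy's y, at x = -88 mm, z = 100 mm in the caddy's frame. A spring and the lid's weight push it up; holding it takes about 4 to 14 N at the paddle. It does not stay down by itself. Letting it up over 2 s is gentle.
- lever_pad (a point): Centre of the top face of the orange paddle; press here from above. Paddle 75 mm (caddy x) by 100 mm (caddy y), 10 mm thick, about 202 mm in front (-x) of the caddy's origin. At rest 125 mm above the worktop, outer edge 10 degrees high; at the stop 85 mm high, outer edge 10 degrees low. Moves with the lever: 40 mm almost straight down, under 3 mm sideways at most.
- lid: White lid, 176 x 190 x 6 mm, 156 mm above the worktop when closed; a 62 mm deep skirt at its ramp side blocks the ramp. Origin on its hinge at x = 85 mm, z = 156 mm in the caddy's frame; opens upward, away from the lever. Its angle is always 3.15 x the lever's: 0 closed (its z axis vertical), 1.10 rad fully open. If the lever is let go it falls shut fast. The paddle begins 70 mm in front of it.
- mandarin: Orange mandarin, 52 mm diameter, 90 g, lying on the ramp against the lid's skirt; it rolls into the bin by itself within about a second once the lid is well open. Its origin turns with it; use mandarin_center. Not to be touched by the robot.
- mandarin_center (a point): Centre of the mandarin. In the bin it lies about 32 mm above the worktop; on the ramp about 120 mm.
- mug: Blue mug, 80 mm diameter, 95 mm high, left of the lever. Bystander; origin under its centre.
- sugar_jar: Glass sugar jar with a yellow cap, 68 mm diameter, 110 mm high, right of the caddy. Bystander; origin under its centre.
- spoon: Spoon lying on the worktop on the right. Bystander.
- tea_tin: Green tea tin with a yellow band, 74 mm diameter, 120 mm high. Bystander; origin under its centre.
- bowl: White bowl, 130 mm diameter, 50 mm high. Bystander; origin under its centre.
- cup: Red cup, 74 mm diameter, 90 mm high. Bystander; origin under its centre.
- sponge: Yellow sponge, 100 x 65 x 30 mm. Bystander; origin under its centre.

How it is judged:
On the way, in this order (a step that is already met when the one before it is completed fails the run):
1. the lid stands fully open and the mandarin has rolled into the bin (angle between lid's own z axis and vertical above 0.95 rad and x of mandarin_center in the frame of caddy between -0.083 and 0.083 m and y of mandarin_center in the frame of caddy between -0.083 and 0.083 m and z of mandarin_center in the frame of caddy below 0.075 m), for 0.2 s.
2. the lid is closed again (angle between lid's own z axis and vertical below 0.04 rad), for 0.2 s.
At the end, for the whole second after the job is handed in: the mandarin lies inside the caddy's bin and the lid is closed (within 0.04 rad) with the lever back up (within 0.02 rad) (angle between lid's own z axis and vertical below 0.04 rad and value of joint lever below 0.02 rad and x of mandarin_center in the frame of caddy between -0.083 and 0.083 m and y of mandarin_center in the frame of caddy between -0.083 and 0.083 m and z of mandarin_center in the frame of caddy below 0.075 m); the robot touches nothing.
It fails at once if the lid slams: still falling faster than 1.9 rad/s (lever 0.6 rad/s) within 0.3 rad of closing (angle between lid's own z axis and vertical below 0.3 rad and velocity of joint lever below -0.6 rad/s).
It fails at once if the robot touches the lid (contact force between any of the arm, the fingers and lid above 0.5 N).
It fails at once if the robot touches, lifts or carries the mandarin (contact force between any of the arm, the fingers and mandarin above 0.2 N or height (world z) of mandarin_center above 0.17 m).
It fails at once if a bystander (mug, jar, spoon, tin, bowl, cup or sponge) is moved more than 20 mm or lifted (distance of any of mug, sugar_jar, spoon, tea_tin, bowl, cup, sponge from where it was at the start of the episode above 0.02 m).
It also fails if it takes over 40 s, if anything falls off the work surface, if the arm or the gripper's body presses on something with over 40 N, if the wrist force passes 120 N, or if a joint passes its speed limit or range.

## Robot

A 6-joint arm with a two-finger parallel gripper is mounted at the origin on the work surface. World frame = base frame: x ahead of the robot, y to its left, z up, the work surface at z = 0. Lengths are in m, angles in rad, forces in N, time in s.
With the tool pointing down it reaches from about 0.4 to 0.825 m from the base axis. Payload 7 kg.
Tool frame: the origin (TCP) lies on the centre line of the jaws, within the pads' length; the fingertips stand 22 mm ahead of it and the grasp point (between the pads) lies 3 mm ahead of it (bot.tip_extent is the z of the fingertips in the tool frame, in m); z points along the fingers, y is the line along which they close (so a half turn about z gives the same grasp; the last joint's range is limited). The gripper opens to 85 mm and grips with 20 to 120 N. Pads are 22 mm wide; open, the fingers measure 114 mm over their backs; the gripper's body (76 mm by 85 mm) begins 54 mm behind the grasp point. The pads swing forward as they close: fully open they stand 13 mm farther back than shut.
Start: joints at [1.56, 0.359, 0.012, 0, -1.224, -0.288], TCP at [0.199, 0.645, 0.253] pointing down, gripper open.
Joint ranges: [-3.07, 3.07], [-1.43, 2.12], [-1.02, 1.25], [-3.03, 1.67], [-3.05, -0], [-3.03, 3.03]. Speed limits (rad/s): [2.39, 2.39, 3.01, 3.14, 3.14, 3.14].

## Interface

Orientations are given as a unit quaternion [x, y, z, w].
In Python, from station import sensors, imaging, order, bot gives the robot as it stands.
- The arm moves only by the shell command python3 -m inch 'ROWS'. ROWS is JSON, a list that holds one entry, the list of rows, each a list of 7 numbers: the turn, a rotation vector about the world's x, y, z in rad, then the shift along the world's x, y, z in mm, then the closure in counts, from 0 (fully open) to 255 (shut). In form: [[[ax, ay, az, dx, dy, dz, jaw], ...]]. A call has exactly 8 rows; each row shifts and turns the commanded pose from where the row before left it; what a row does not reach is not made up. A row lasts 1/12 s, in which the tool goes at most 41.7 mm and 7.16 degrees, less where a joint would pass 70% of its speed; a pose out of reach is approached as far as the arm can. A call with a gripper value outside its range is refused whole. The fingers move at their own pace and stop on an object; the grip force is fixed at half the most. Time passes only in rows, so rows that do not move let the fingers close, or fill a call up. It gives the time, the measured TCP pose, the force, the opening and the grip force at its end, in the units of the state.
- sensors.get_state(): the state, without advancing time (a new reading comes with each control period).
- imaging.snapshot(name): name is "scene" or "side" or "wrist"; returns a dict with "frame" (400x640x3 uint8, red, green, blue), "range_z" (400x640 float32, m along the optical axis (not along the pixel's ray), 0 where there is no reading), "intrinsics" (3x3 intrinsics, pixels), "world_to_cam" (4x4, takes a point from world to camera coordinates); the wrist camera has in their place "mount" (4x4, takes a point from camera to tool coordinates, whose origin is the TCP and whose axes are the flange's). Camera axes: x right, y up, looking along -z (the intrinsics and any distortion apply to the point x, -y, -z); pixel columns grow to the right and rows downward; lengths in m; the calibration is good to about 2 mm. A picture is of the moment at which its call begins: read the wrist's pose just before it.
- order.hand_in(): hands the job in; it is judged then, once.
The state is a dict: "t": time; "q": joint angles; "joint_vel": joint speeds; "tau": joint torques, N m; "tool_pos": TCP position; "eef_rot": TCP orientation; "force": force on the tool from outside, world axes, zero at the start; "torque": the same for the moment, N m; "gripper_width": finger opening in m; "finger_force": force on a finger pad.
Only numpy, scipy, OpenCV 4.12 (cv2) and the standard library are available. Lean on these libraries where they do the work, as an engineer would, in place of code of your own. Each camera call takes 0.05 s, during which the arm holds its last target. There are 200 camera calls.

## Working session

There is one attempt and no reset: what is moved stays moved. The work goes in short steps, Python scripts to look and compute and a shell command to move; the robot and the scene stay as the last step left them, time stands still between calls to the robot, and variables do not carry over. Pictures are saved under pics/ and viewed, at most 10 in all, crops included, and the job is handed in when it is done.

```bash
mkdir -p pics
cat > h.py <<'E'
import numpy as np, cv2
from station import sensors, imaging, order, bot
def snap(n):
    s=imaging.snapshot(n); return s
def pts(s):
    K=np.array(s["intrinsics"]);z=s["range_z"];v,u=np.mgrid[0:z.shape[0],0:z.shape[1]]
    P=np.stack([(u-K[0,2])/K[0,0]*z,-(v-K[1,2])/K[1,1]*z,-z,np.ones_like(z)],-1)
    return (P@np.linalg.inv(np.array(s["world_to_cam"])).T)[...,:3]
def save(s,n): cv2.imwrite("pics/"+n,s["frame"][...,::-1])
def orange(s,lo=8,hi=20):
    h=cv2.cvtColor(s["frame"],cv2.COLOR_RGB2HSV); return cv2.inRange(h,(lo,150,90),(hi,255,255))
E
python3 - <<'E'
from h import *
st=sensors.get_state();print(st["t"],st["tool_pos"],st["eef_rot"],st["force"],bot.tip_extent)
for n in("scene","side"):
    s=snap(n);save(s,n+"0.png");P=pts(s);m=orange(s)
    k,l,q,c=cv2.connectedComponentsWithStats(m)
    for i in range(1,k):
        if q[i,4]>60:
            p=P[(l==i)&(s["range_z"]>0)];print(n,q[i],c[i],np.median(p,0),p.min(0),p.max(0), np.median(s["frame"][l==i],0))
E
```

```text
0.0 [0.19861265 0.64466117 0.25235999] [ 9.88851412e-01 -1.48903254e-01 -3.95029726e-05  8.39698249e-04] [ 0.34205297  0.81746103 -0.7693862 ] 0.022
scene [ 34   0  32  35 548] [50.98357664 13.58576642] [-0.94696426 -2.00349998 -0.5649182 ] [-1.08115631 -2.02464519 -0.66951482] [-0.34215517 -1.52162196 -0.01142074] [137.  93.   0.]
scene [310 158  31  32 706] [324.66855524 169.67280453] [ 0.47503503 -0.03434624  0.12569743] [ 0.42711846 -0.08959392  0.10418981] [0.54184457 0.01555131 0.13942324] [176.  70.   0.]
scene [358 206  16  16 195] [365.45128205 213.45128205] [0.62722744 0.11096572 0.13875141] [0.58079075 0.08762752 0.09577149] [0.64560956 0.13517667 0.14868219] [162.  70.   0.]
scene [ 401  324  117   76 4280] [461.58901869 368.22476636] [1.01148156 0.42779605 0.01978865] [0.89701797 0.26267988 0.0107337 ] [1.08994804 0.57456227 0.03056653] [138. 103.  56.]
side [279 190  44  18 464] [294.60344828 199.06681034] [ 0.47331509 -0.03730501  0.12461053] [ 0.42645515 -0.0928493   0.05019406] [0.57145738 0.12169273 0.13527343] [197. 106.  37.]
```

View pics/scene0.png

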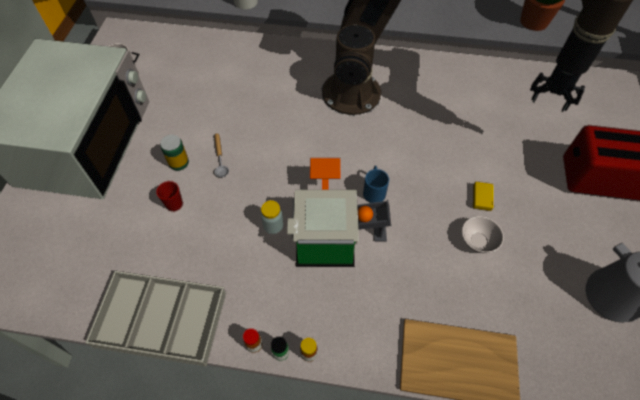

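View pics/side0.png

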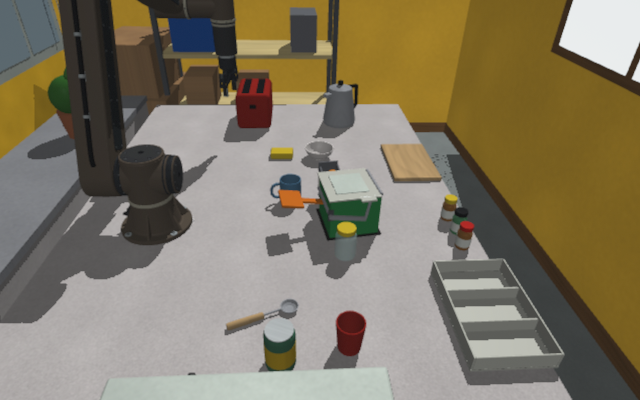

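Run:
```python
from h import *
s=snap("scene");P=pts(s);k,l,q,c=cv2.connectedComponentsWithStats(orange(s))
i=[i for i in range(1,k) if 300<c[i][0]<340 and q[i,4]>500][0]
p=P[(l==i)&(s["range_z"]>0)];p=p[p[:,2]>.112]
r=cv2.minAreaRect((p[:,:2]*1000).astype(np.float32));print(r,cv2.boxPoints(r))
A=np.c_[p[:,:2],np.ones(len(p))];print("plane",np.linalg.lstsq(A,p[:,2],rcond=None)[0],p.mean(0))
# tall things near
for n in("scene","side"):
    s=snap(n);P=pts(s);h=cv2.cvtColor(s["frame"],cv2.COLOR_RGB2HSV)
    for nm,lo,hi in(("white",(0,0,150),(180,50,255)),("blue",(100,100,50),(130,255,255)),("yellow",(22,120,100),(35,255,255)),("green",(40,80,40),(85,255,255)),("red",(172,120,70),(180,255,255))):
        k,l,q,c=cv2.connectedComponentsWithStats(cv2.inRange(h,lo,hi))
        for i in range(1,k):
            if q[i,4]>60:
                p=P[(l==i)&(s["range_z"]>0)]
                if len(p) and -.6<np.median(p[:,1])<.9 and np.median(p[:,0])>0: 
                    z=np.percentile(p[:,2],90);t=p[abs(p[:,2]-z)<.01]; print(n,nm,q[i].tolist(),t.mean(0).round(3),np.percentile(p,2,0).round(3),np.percentile(p,98,0).round(3))
```

```text
((482.3659362792969, -34.76228713989258), (105.47197723388672, 97.6624984741211), 10.897440910339355) [[421.3493      3.2185745]
 [439.81256   -92.682785 ]
 [543.38257   -72.74315  ]
 [524.9193     23.15821  ]]
plane [-0.18681413 -0.02021593  0.21322281] [ 0.47265108 -0.03688726  0.12567062]
scene white [275, 78, 21, 16, 174] [ 0.005 -0.263  0.004] [-0.034 -0.304 -0.005] [ 0.04  -0.227  0.01 ]
scene white [449, 99, 22, 13, 129] [0.001 0.435 0.003] [-0.029  0.391 -0.006] [0.03  0.463 0.01 ]
scene white [222, 108, 102, 88, 2578] [ 0.334 -0.218  0.003] [ 0.141 -0.393 -0.005] [ 0.508 -0.095  0.009]
scene white [380, 120, 27, 18, 200] [0.16  0.181 0.003] [ 0.125  0.134 -0.004] [0.2   0.224 0.01 ]
scene white [176, 124, 48, 28, 615] [ 0.313 -0.531  0.003] [ 0.255 -0.61  -0.005] [ 0.368 -0.466  0.01 ]
scene white [398, 127, 16, 19, 81] [0.196 0.234 0.002] [ 0.15   0.206 -0.005] [0.229 0.251 0.008]
scene white [337, 129, 18, 14, 64] [ 0.216 -0.001  0.002] [ 0.196 -0.024 -0.002] [0.25  0.032 0.009]
scene white [327, 137, 180, 53, 3199] [0.321 0.281 0.003] [ 0.242  0.012 -0.005] [0.387 0.566 0
[... 2668 characters left out ...]
195, 12, 10, 89] [ 1.027 -0.005  0.091] [ 1.008 -0.022  0.076] [1.046 0.015 0.095]
side yellow [337, 222, 20, 15, 233] [ 0.635 -0.189  0.111] [ 0.609 -0.215  0.052] [ 0.674 -0.089  0.115]
side yellow [620, 339, 20, 23, 142] [ 1.905 -0.151 -0.579] [ 1.899 -0.183 -0.648] [ 1.915 -0.084 -0.57 ]
side green [320, 182, 48, 34, 528] [ 0.638 -0.088  0.137] [ 0.573 -0.102  0.087] [0.709 0.015 0.145]
side green [348, 198, 33, 37, 503] [ 0.743 -0.079  0.115] [ 0.676 -0.091  0.006] [ 0.758 -0.073  0.134]
side green [319, 205, 25, 33, 283] [ 0.601 -0.082  0.068] [ 0.57  -0.181  0.007] [0.622 0.038 0.092]
side green [453, 215, 14, 9, 64] [ 1.031 -0.093  0.068] [ 1.016 -0.103  0.052] [ 1.056 -0.081  0.075]
```

The scene view shows the paddle at px (325,168), the lid at (325,217), the mandarin at (366,213) and the mug at (376,185). The paddle centre is at about (0.468, -0.037, 0.125) m. Its 10.6° slope and height match the data given, and the caddy heading is about 7°. I'll close the jaws and travel at the current height.

```bash
python3 -m inch '[[[0,0,0,5,-14,0,255],[0,0,0,11,-28,0,255],[0,0,0,11,-28,0,255],[0,0,0,11,-28,0,255],[0,0,0,11,-28,0,255],[0,0,0,11,-28,0,255],[0,0,0,11,-28,0,255],[0,0,0,11,-28,0,255]]]'
python3 -m inch '[[[0,0,0,11,-28,0,255],[0,0,0,11,-28,0,255],[0,0,0,11,-28,0,255],[0,0,0,11,-28,0,255],[0,0,0,11,-28,0,255],[0,0,0,11,-28,0,255],[0,0,0,11,-28,0,255],[0,0,0,11,-28,0,255]]]'
python3 -m inch '[[[0,0,0,11,-28,0,255],[0,0,0,11,-28,0,255],[0,0,0,11,-28,0,255],[0,0,0,11,-28,0,255],[0,0,0,11,-28,0,255],[0,0,0,11,-28,0,255],[0,0,0,11,-24,0,255],[0,0,0,10,-18,0,255]]]'
python3 - <<'E'
from h import *
st=sensors.get_state();print(st["t"],st["tool_pos"],st["eef_rot"],st["force"],bot.tip_extent)
s=snap("wrist");save(s,"w1.png")
from scipy.spatial.transform import Rotation as R
m=orange(s,5,22);k,l,q,c=cv2.connectedComponentsWithStats(m)
s["world_to_cam"]=np.linalg.inv(np.array(s["mount"]));P=pts(s)@R.from_quat(st["eef_rot"]).as_matrix().T+st["tool_pos"]
for i in range(1,k):
    if q[i,4]>300: p=P[(l==i)&(s["range_z"]>0)];print(q[i],c[i],p.mean(0),np.percentile(p,2,0),np.percentile(p,98,0))
E
```

```text
t: 0.92
tool_pos: [0.281, 0.4335, 0.2533]
eef_rot: [0.989, -0.149, -0.0, -0.0]
force: [0.4, 0.0, 0.4]
gripper_width: -0.0
finger_force: 0.0
t: 1.58
tool_pos: [0.3689, 0.2096, 0.2536]
eef_rot: [0.989, -0.149, 0.0, -0.0]
force: [1.0, -0.0, 0.0]
gripper_width: 0.0001
finger_force: 0.0
t: 2.25
tool_pos: [0.4559, -0.0009, 0.2535]
eef_rot: [0.989, -0.149, 0.0, -0.0]
force: [0.3, -0.3, -0.1]
gripper_width: 0.0
finger_force: 0.0
2.25 [ 0.45592439 -0.00087839  0.25347645] [ 9.88792596e-01 -1.49295560e-01  1.68568310e-04 -9.42978320e-05] [ 0.29234934 -0.26828721 -0.07622233] 0.022
[ 101   17   60   70 2669] [128.3068565  51.8250281] [0.61371377 0.1053429  0.13782045] [0.59458153 0.09056569 0.12547719] [0.6387399  0.12483806 0.14398394]
[  294    61   130   171 10622] [352.42364903 160.66173979] [ 0.4797423  -0.03699828  0.11985041] [ 0.43130789 -0.08489977  0.10092948] [0.56403135 0.00865274 0.12965512]
```

```bash
python3 -m inch '[[[0,0,0,4,-12,0,255],[0,0,0,5,-13,0,255],[0,0,0,4,-12,-8,255],[0,0,0,0,0,-20,255],[0,0,0,0,0,-25,255],[0,0,0,0,0,-25,255],[0,0,0,0,0,-15,255],[0,0,0,0,0,-5,255]]]'
python3 - <<'E'
from h import *
s=snap("side");cv2.imwrite("pics/s2.png",cv2.resize(s["frame"][120:260,220:440,::-1],None,fx=3,fy=3))
E
```

```text
t: 2.97
tool_pos: [0.4672, -0.0363, 0.1529]
eef_rot: [0.989, -0.149, -0.002, 0.001]
force: [0.0, 0.4, -0.1]
gripper_width: 0.0003
finger_force: 0.0
```

View pics/s2.png

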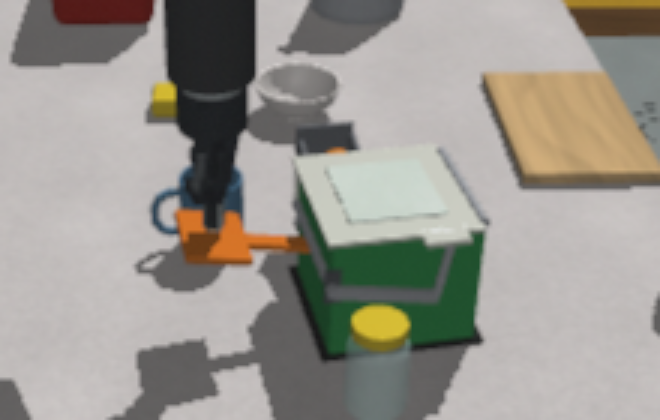

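In the crop the fingertips are just above the paddle centre, at (213,222), and well clear of the lid. Now I'll press.

```bash
python3 -m inch '[[[0,0,0,0,0,-3,255],[0,0,0,0,0,-5,255],[0,0,0,0,0,-6,255],[0,0,0,0,0,-6,255],[0,0,0,0,0,-6,255],[0,0,0,0,0,-6,255],[0,0,0,0,0,-6,255],[0,0,0,0,0,-4,255]]]'
python3 -m inch '[[[0,0,0,0,0,-2,255],[0,0,0,0,0,-1,255],[0,0,0,0,0,0,255],[0,0,0,0,0,0,255],[0,0,0,0,0,0,255],[0,0,0,0,0,0,255],[0,0,0,0,0,0,255],[0,0,0,0,0,0,255]]]'
python3 - <<'E'
from h import *
s=snap("side");cv2.imwrite("pics/s3.png",cv2.resize(s["frame"][120:260,220:440,::-1],None,fx=3,fy=3))
s=snap("scene");cv2.imwrite("pics/c3.png",cv2.resize(s["frame"][140:280,270:420,::-1],None,fx=4,fy=4))
P=pts(s);w=(P[...,0]>.55)&(P[...,0]<.95)&(abs(P[...,1])<.15)&(P[...,2]>.17)
h=cv2.cvtColor(s["frame"],cv2.COLOR_RGB2HSV);w&=(h[...,1]<60)&(h[...,2]>90);p=P[w];print(len(p))
u=np.linalg.svd(p-p.mean(0),full_matrices=0)[2][2];print("lid tilt",np.arccos(abs(u[2])))
E
```

```text
t: 3.68
tool_pos: [0.4683, -0.0361, 0.1139]
eef_rot: [0.989, -0.149, -0.0, 0.0]
force: [-4.7, 0.1, 8.8]
gripper_width: 0.0
finger_force: 4.7
t: 4.35
tool_pos: [0.4685, -0.036, 0.1113]
eef_rot: [0.989, -0.149, 0.0, -0.0]
force: [-5.3, 0.1, 8.4]
gripper_width: 0.0003
finger_force: 4.1
3691
lid tilt 1.0196963662189646
```

View pics/c3.png

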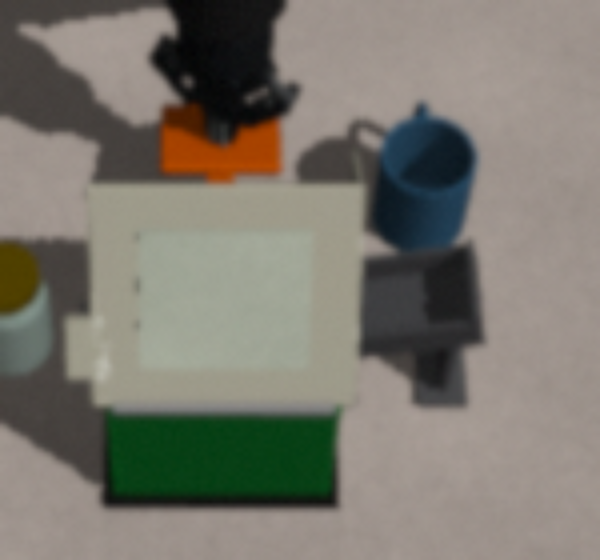

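The ramp at (420,295) is empty, so the mandarin has rolled in. The lid reads about 1.02 rad. I'll press the last few mm to the stop and hold.

```bash
python3 -m inch '[[[0,0,0,0,0,-2,255],[0,0,0,0,0,-1,255],[0,0,0,0,0,-1,255],[0,0,0,0,0,0,255],[0,0,0,0,0,0,255],[0,0,0,0,0,0,255],[0,0,0,0,0,0,255],[0,0,0,0,0,0,255]]]'
python3 - <<'E'
from h import *
s=snap("side");cv2.imwrite("pics/s4.png",cv2.resize(s["frame"][120:260,220:440,::-1],None,fx=3,fy=3))
E
```

```text
t: 5.12
tool_pos: [0.4689, -0.036, 0.1081]
eef_rot: [0.989, -0.149, 0.001, -0.0]
force: [-7.2, 1.3, 15.9]
gripper_width: -0.0
finger_force: 8.3
```

View pics/s4.png

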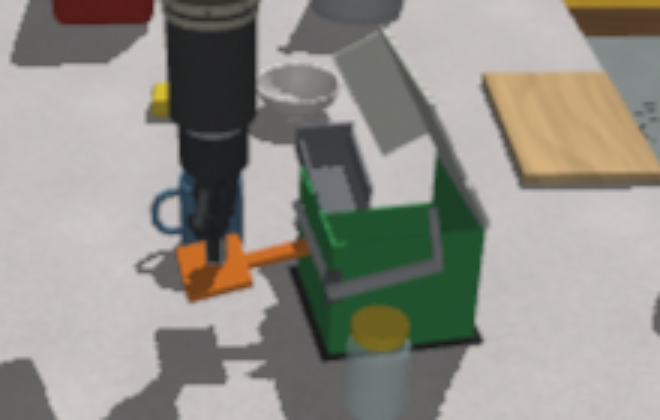

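The lever is at its stop (force up to 16 N), the lid stands fully open at (415,110), and the ramp at (335,170) is empty. I'll ease up at 18 mm/s.

```bash
python3 -m inch '[[[0,0,0,0,0,0.5,255],[0,0,0,0,0,1,255],[0,0,0,0,0,1.5,255],[0,0,0,0,0,1.5,255],[0,0,0,0,0,1.5,255],[0,0,0,0,0,1.5,255],[0,0,0,0,0,1.5,255],[0,0,0,0,0,1.5,255]]]'
python3 -m inch '[[[0,0,0,0,0,1.5,255],[0,0,0,0,0,1.5,255],[0,0,0,0,0,1.5,255],[0,0,0,0,0,1.5,255],[0,0,0,0,0,1.5,255],[0,0,0,0,0,1.5,255],[0,0,0,0,0,1.5,255],[0,0,0,0,0,1.5,255]]]'
python3 -m inch '[[[0,0,0,0,0,1.5,255],[0,0,0,0,0,1.5,255],[0,0,0,0,0,1.5,255],[0,0,0,0,0,1.5,255],[0,0,0,0,0,1.5,255],[0,0,0,0,0,1.5,255],[0,0,0,0,0,1.5,255],[0,0,0,0,0,1.5,255]]]'
python3 -m inch '[[[0,0,0,0,0,1.5,255],[0,0,0,0,0,1.5,255],[0,0,0,0,0,1.5,255],[0,0,0,0,0,1.5,255],[0,0,0,0,0,1.5,255],[0,0,0,0,0,1.5,255],[0,0,0,0,0,1.5,255],[0,0,0,0,0,1.5,255]]]'
```

```text
t: 5.83
tool_pos: [0.4681, -0.0361, 0.1178]
eef_rot: [0.989, -0.149, -0.0, 0.0]
force: [-5.1, 0.2, 9.2]
gripper_width: -0.0002
finger_force: 4.5
t: 6.5
tool_pos: [0.4683, -0.0361, 0.13]
eef_rot: [0.989, -0.149, 0.0, 0.0]
force: [-5.5, 0.6, 8.7]
gripper_width: -0.0001
finger_force: 4.4
t: 7.17
tool_pos: [0.4698, -0.0358, 0.1427]
eef_rot: [0.989, -0.148, 0.001, -0.0]
force: [-2.1, -0.2, 9.4]
gripper_width: 0.0002
finger_force: 4.3
t: 7.83
tool_pos: [0.4686, -0.0359, 0.1528]
eef_rot: [0.989, -0.149, -0.0, 0.0]
force: [0.2, 0.0, -0.2]
gripper_width: 0.0002
finger_force: 0.0
```

Contact is lost at about the rest height, so I'll back off upward and check.

```bash
python3 -m inch '[[[0,0,0,0,0,3,255],[0,0,0,0,0,8,255],[0,0,0,0,0,15,255],[0,0,0,0,0,20,255],[0,0,0,0,0,20,255],[0,0,0,0,0,15,255],[0,0,0,0,0,8,255],[0,0,0,0,0,0,255]]]'
python3 -m inch '[[[0,0,0,0,0,0,255],[0,0,0,0,0,0,255],[0,0,0,0,0,0,255],[0,0,0,0,0,0,255],[0,0,0,0,0,0,255],[0,0,0,0,0,0,255],[0,0,0,0,0,0,255],[0,0,0,0,0,0,255]]]'
python3 - <<'E'
from h import *
s=snap("side");cv2.imwrite("pics/s5.png",cv2.resize(s["frame"][120:260,220:440,::-1],None,fx=3,fy=3))
s=snap("scene");P=pts(s)
w=(P[...,0]>.6)&(P[...,0]<.72)&(abs(P[...,1]+.01)<.06)&(P[...,2]>.14);p=P[w]
u=np.linalg.svd(p-p.mean(0),full_matrices=0)[2][2];print("lid tilt",np.arccos(abs(u[2])),p.mean(0))
E
```

```text
t: 8.5
tool_pos: [0.4696, -0.0358, 0.2439]
eef_rot: [0.989, -0.149, 0.002, -0.001]
force: [0.1, 0.6, 0.4]
gripper_width: 0.0001
finger_force: 0.0
t: 9.17
tool_pos: [0.4687, -0.0359, 0.2417]
eef_rot: [0.989, -0.149, -0.0, 0.0]
force: [-0.2, 0.4, -0.2]
gripper_width: 0.0001
finger_force: 0.0
lid tilt 0.005049473664766388 [ 0.6619793  -0.00944691  0.16279858]
```

View pics/s5.png

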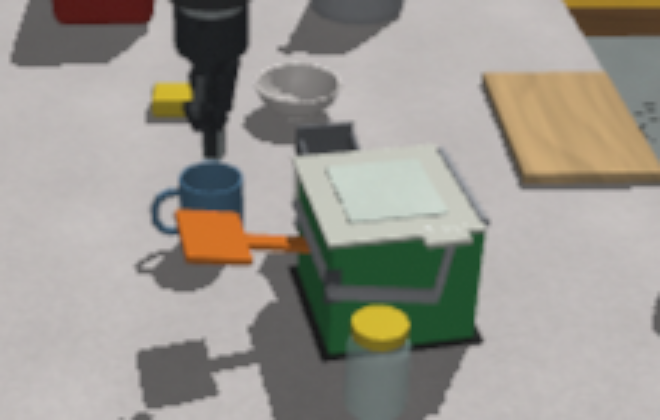

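The lid is closed (tilt 0.005 rad), the lever at (213,237) is back up, the ramp is empty and the gripper is clear.

```bash
python3 -c "
from station import order
print(order.hand_in())"
```

```text
the job is handed in; nothing more can be done
None
```

I pressed the lever to its stop until the mandarin had left the ramp for the bin, eased the lid shut (measured tilt 0.005 rad), moved clear and handed the job in at about 9 s; the hand-in returned no verdict.

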